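# Rotate the battery packs between charger, tyre inflator and work lamp

### The arm

A 6-joint arm with a two-finger parallel gripper is mounted at the origin on the work surface. World frame = base frame: x ahead of the robot, y to its left, z up, the work surface at z = 0. Lengths are in mm, angles in rad, forces in N, time in s.
With the tool pointing down it reaches from about 275 to 1000 mm from the base axis. Payload 8.4 kg.
Tool frame: the origin (TCP) lies at the very end of the fingers, on their centre line; the grasp point (between the pads) lies 19 mm behind it; z points along the fingers, y is the line along which they close (so a half turn about z gives the same grasp; the last joint's range is limited). The gripper opens to 85 mm and grips with 20 to 120 N. Pads are 22 mm wide; open, the fingers measure 114 mm over their backs; the gripper's body (76 mm by 85 mm) begins 54 mm behind the grasp point. The pads swing forward as they close: fully open they stand 13 mm farther back than shut.
Start: joints at [1.313, 0.353, 1.633, -0, 1.155, -0.002], TCP at [158.136, 604.666, 231.281] pointing down, gripper open.
Joint ranges: [-2.63, 2.63], [-0.92, 2.1], [0.06, 2.66], [-1.3, 4.44], [0, 2.69], [-3.02, 3.02]. Speed limits (rad/s): [2.22, 2.22, 2.79, 3.14, 3.14, 3.14].

### API

Orientations are given as [roll, pitch, yaw] about the fixed x, y, z axes, in that order (R = Rz(yaw) Ry(pitch) Rx(roll)).
In Python, from rig import r, vision gives the robot as it stands. The module is installed in compiled form; this text tells all that it offers.
- The arm moves only by the tool play_rows, never from a script. Its argument "steps" is a list of rows, each an object with "delta_pos": the shift along the tool's x, y, z in cm, a list of three; "yaw": the turn about the tool's z in rad; "jaw": the opening in per cent of the stroke, from 0 (shut) to 100 (fully open). A call has exactly 8 rows; each row is the pose to reach, as a shift and turn from the pose commanded when the call began, along the tool's axes at that moment; what a row does not reach only later rows make up. A row lasts 1/10 s, in which the tool goes at most 50 mm and 8.59 degrees, less where a joint would pass 70% of its speed; a pose out of reach is approached as far as the arm can. A call with a gripper value outside its range is refused whole. The fingers move at their own pace and stop on an object; "grip_force" is the grip in N (left out, the last holds). Time passes only in rows, so rows that repeat a pose let the fingers close, or fill a call up. It gives the time, the measured TCP pose, the force, the opening and the grip force at its end, in the units of the state.
- r.sense(): the state, without advancing time (a new reading comes with each control period).
- vision.grab_frame(name): name is "scene" or "side" or "wrist"; returns (picture, depth): 480x640x3 uint8, red, green, blue; 480x640 float32, mm along the optical axis (not along the pixel's ray), 0 where there is no reading.
- vision.calibration(name): a dict with "mtx" (3x3 intrinsics, pixels), "extrinsics" (4x4, takes a point from camera to world coordinates). Camera axes: x right, y down, z forward; pixel columns grow to the right and rows downward; lengths in mm; the calibration is good to about 2 mm. A picture is of the moment at which its call begins: read the wrist's pose just before it. calibration takes no time and is no camera call; for the wrist camera it gives the pose at the moment of the call.
- r.sign_off(): hands the job in; it is judged then, once.
Trained networks look in the newest picture that a camera, given by its name, has taken for a name from the list of things; names that differ only in an ending like _2 or _b are one class to them, and where a whole thing is asked for, a point or a joint stands for the part that bears it (a point fixed in the world has none). Each returns a list of dicts, best first, with "conf" (0 to 1); they miss things now and then, are a little off and sometimes report something else, mostly with a low value. They report only what shows in the picture. A call takes as long as a camera call. They do not tell look-alikes from the thing itself.
- vision.cut_out(camera, thing): "region" (480x640 bool, what is visible of it) and "uv" ([column, row] in pixels, amid what is visible of it).
- vision.landmark_of(camera, thing): "uv" ([column, row] in pixels: a listed point, or the origin of a listed thing).
The state is a dict: "clock": time; "qpos": joint angles; "qvel": joint speeds; "joint_efforts": joint torques, N m; "eef_pos": TCP position; "tcp_rot": TCP orientation; "contact_force": force on the tool from outside, world axes, zero at the start; "wrist_torque": the same for the moment, N m; "opening": opening from 0.0 (shut) to 1.0 (fully open); "grasp_force": force on a finger pad.
Only numpy, scipy, OpenCV 4.12 (cv2) and the standard library are available. Lean on these libraries where they do the work, as an engineer would, in place of code of your own. Each camera call takes 0.05 s, during which the arm holds its last target. There are 200 camera calls.

### The job

We are about to pump tyres: put the full battery pack (four green lights) from the charger into the tyre inflator, the half-full one (two amber lights) from the inflator into the work lamp, and the empty one (one red light) from the lamp into the charger. Every bay is taken, so let one pack wait on the free blue mat meanwhile; set the packs down upright and fully home in their bays without dropping them or tipping them over. Leave the mug, the spray can and the screw jar where they stand.

Things in the scene. Friction and masses are not known exactly. Their poses are not given: they have to be found in the camera images.
- full_pack_mid (a point): Battery pack, full: 4 of 4 gauge lights on top lit green. Upright, 84 mm high: head 60 (x) by 48 (y), 62 high, on a foot 52 by 40, 22 high; 0.28 kg. Point: its centre, 42 mm above the underside, z up. Grip the head across the 48 mm (y), best 10 mm above this point, clear of the housing. Starts in the charger bay, long side along the bay's x; lifts straight out, no catch. Fits either way round.
- half_pack_mid (a point): Battery pack, half-full: 2 of 4 gauge lights on top lit amber. Upright, 84 mm high: head 60 (x) by 48 (y), 62 high, on a foot 52 by 40, 22 high; 0.28 kg. Point: its centre, 42 mm above the underside, z up. Grip the head across the 48 mm (y), best 10 mm above this point, clear of the housing. Starts in the inflator bay, long side along the bay's x; lifts straight out, no catch. Fits either way round.
- empty_pack_mid (a point): Battery pack, empty: 1 of 4 gauge lights on top lit red. Upright, 84 mm high: head 60 (x) by 48 (y), 62 high, on a foot 52 by 40, 22 high; 0.28 kg. Point: its centre, 42 mm above the underside, z up. Grip the head across the 48 mm (y), best 10 mm above this point, clear of the housing. Starts in the lamp bay, long side along the bay's x; lifts straight out, no catch. Fits either way round.
- charger_bay (a point): Charger: fixed black box, 92 mm wide (y), 45 high, grey panel with two small lamps at the far end. Point: centre of its battery pocket's floor, 27 mm above the bench; z up, x along the pack's long side. Pocket open on top, 18 mm deep, floor 60 (x) by 48 (y), mouth widened to 74 by 62. Housing x from -50 to +90.
- inflator_bay (a point): Tyre inflator, fixed, 104 mm wide: black bay, red housing, white round gauge, brass outlet, black handle 116 mm above the bench at x +88. Point: centre of its battery pocket's floor, 45 mm above the bench; z up, x along the pack's long side. Pocket open on top, 18 mm deep, floor 60 (x) by 48 (y), mouth widened to 74 by 62. Housing x from -52 to +178.
- lamp_bay (a point): Work lamp, fixed: yellow base 96 mm wide, flood head 116 wide folded back at x +70 to +160, top 102 mm above the bench. Point: centre of its battery pocket's floor, 34 mm above the bench; z up, x along the pack's long side. Pocket open on top, 18 mm deep, floor 60 (x) by 48 (y), mouth widened to 74 by 62. Base starts at x -52.
- mat_top (a point): Dark blue rubber mat, 170 mm (x) by 120 mm (y), 4 mm thick, fixed flat on the bench and empty: the free spot. Point: centre of its top face, z up.
- mug: Bystander: blue mug, 80 mm across, 92 mm high, loose. Origin at the centre of its underside.
- spray_can: Bystander: dark green spray can with a white band, 66 mm across, 178 mm high, loose. Origin at the centre of its underside.
- screw_jar: Bystander: squat beige jar with an orange lid, 68 mm across, 83 mm high, loose. Origin at the centre of its underside.
Mind the look-alikes: they are no part of the job. Leave any turquoise look-alike of the part that bears half_pack_mid alone.

How it is judged (in metres and radians):
On the way:
1. a pack stands released on the blue mat (((horizontal distance between full_pack_mid and mat_top below 0.075 m and z of full_pack_mid in the frame of mat_top below 0.05 m and angle between full_pack_mid's own z axis and vertical below 0.1 rad and contact force between the fingers and full_pack below 0.1 N) or (horizontal distance between half_pack_mid and mat_top below 0.075 m and z of half_pack_mid in the frame of mat_top below 0.05 m and angle between half_pack_mid's own z axis and vertical below 0.1 rad and contact force between the fingers and half_pack below 0.1 N) or (horizontal distance between empty_pack_mid and mat_top below 0.075 m and z of empty_pack_mid in the frame of mat_top below 0.05 m and angle between empty_pack_mid's own z axis and vertical below 0.1 rad and contact force between the fingers and empty_pack below 0.1 N))), for 0.2 s.
At the end, for the whole second after the job is handed in: The full pack stands in the inflator's bay, the half-full pack in the lamp's bay and the empty pack in the charger's bay: each within 10 mm of the bay's centre, its centre 36 to 48 mm above the bay floor, upright within 0.1 rad, at rest and released (horizontal distance between full_pack_mid and inflator_bay below 0.01 m and z of full_pack_mid in the frame of inflator_bay between 0.036 and 0.048 m and angle between each of full_pack_mid, half_pack_mid, empty_pack_mid's own z axis and vertical below 0.1 rad and linear speed of each of full_pack, half_pack, empty_pack below 0.02 m/s and contact force between the fingers and full_pack below 0.1 N and horizontal distance between half_pack_mid and lamp_bay below 0.01 m and z of half_pack_mid in the frame of lamp_bay between 0.036 and 0.048 m and contact force between the fingers and half_pack below 0.1 N and horizontal distance between empty_pack_mid and charger_bay below 0.01 m and z of empty_pack_mid in the frame of charger_bay between 0.036 and 0.048 m and contact force between the fingers and empty_pack below 0.1 N); the robot touches nothing.
It fails at once if a pack is dropped (released and falling faster than 0.8 m/s, a fall of over 30 mm) ((linear speed of full_pack above 0.8 m/s and contact force between the fingers and full_pack below 0.1 N) or (linear speed of half_pack above 0.8 m/s and contact force between the fingers and half_pack below 0.1 N) or (linear speed of empty_pack above 0.8 m/s and contact force between the fingers and empty_pack below 0.1 N)).
It fails at once if a pack is tipped over (leans more than 45 degrees) (angle between any of full_pack_mid, half_pack_mid, empty_pack_mid's own z axis and vertical above 0.785 rad).
It fails at once if the mug is shifted by more than 20 mm or tipped (distance of mug from where it was at the start of the episode above 0.02 m or angle between mug's own z axis and vertical above 0.3 rad).
It fails at once if the spray can is shifted by more than 20 mm or tipped (distance of spray_can from where it was at the start of the episode above 0.02 m or angle between spray_can's own z axis and vertical above 0.3 rad).
It fails at once if the screw jar is shifted by more than 20 mm or tipped (distance of screw_jar from where it was at the start of the episode above 0.02 m or angle between screw_jar's own z axis and vertical above 0.3 rad).
It also fails if it takes over 118 s, if anything falls off the work surface, if the arm or the gripper's body presses on something with over 40 N, if the wrist force passes 120 N, or if a joint passes its speed limit or range.

## Working session

There is one attempt and no reset: what is moved stays moved. The work goes in short steps, Python scripts to look and compute and a tool call to move; the robot and the scene stay as the last step left them, time stands still between calls to the robot, and variables do not carry over. Pictures are saved under pics/ and viewed, at most 14 in all, crops included, and the job is handed in when it is done.

Besides the shell and the picture viewer there is one more tool, called after "Emit:" as name(argument=value, ...), one argument or row to a line, values as JSON. play_rows: Moves the arm, as the interface text tells. Its arguments: {"type":"object","properties":{"steps":{"type":"array"},"grip_force":{"type":"number"}},"required":["steps"]}

```bash
mkdir -p pics; python3 - <<'E'
from rig import r, vision
import cv2,numpy as np
s=r.sense();print(s['eef_pos'],s['tcp_rot'],s['clock'])
for c in ['scene','side','wrist']:
    p,d=vision.grab_frame(c); cv2.imwrite(f'pics/{c}0.png',p[:,:,::-1]); np.save(f'pics/{c}0.npy',d)
    k=vision.calibration(c); K,T=k['mtx'],k['extrinsics']; print(c,T.round(2).tolist(),K.tolist())
    for n in ['full_pack_mid','half_pack_mid','empty_pack_mid','charger_bay','inflator_bay','lamp_bay','mat_top','mug','spray_can','screw_jar']:
        o=[]
        for q in vision.landmark_of(c,n)[:4]:
            u,v=q['uv'];z=d[int(np.clip(v,0,479)),int(np.clip(u,0,639))]
            w=(T@np.r_[np.linalg.inv(K)@[u*z,v*z,z],1])[:3]
            o.append((round(q['conf'],2),[round(u),round(v)],w.round().tolist()))
        print(n,o)
E
```

```text
[158.0038724  604.20620246 230.55693831] [-3.14019323e+00 -1.01258655e-05  2.88582880e+00] 0.0
scene [[0.59, 0.61, -0.53, 1106.37], [0.81, -0.45, 0.39, -417.73], [-0.0, -0.66, -0.75, 885.65], [0.0, 0.0, 0.0, 1.0]] [[492.0380513295956, 0.0, 320.6983479633311], [0.0, 492.0380513295956, 229.77235862333615], [0.0, 0.0, 1.0]]
full_pack_mid [(0.63, [264, 244], [523.0, -135.0, 109.0])]
half_pack_mid [(0.92, [382, 136], [373.0, 314.0, 83.0]), (0.6, [419, 152], [505.0, 313.0, 119.0])]
empty_pack_mid []
charger_bay [(0.94, [265, 254], [522.0, -136.0, 78.0])]
inflator_bay [(0.69, [415, 163], [494.0, 320.0, 74.0])]
lamp_bay [(0.78, [340, 200], [482.0, 93.0, 67.0])]
mat_top [(0.6, [166, 329], [515.0, -375.0, 6.0]), (0.16, [264, 242], [518.0, -132.0, 111.0])]
mug [(0.63, [466, 254], [757.0, 227.0, 45.0])]
spray_can [(0.6, [373, 310], [749.0, -29.0, 53.0]), (0.44, [274, 377], [795.0, -281.0, 155.0])]
screw_jar [(0.95, [274, 377], [795.0, -281.0, 155.0])]
side [[-0.94, -0.24, 0.22, 306.45], [-0.33, 0.72, -0.61, 647.08], [-0.01, -0.65, -0.76, 856.87], [0.0, 0.0, 0.0, 1.0]] [[535.1337712746159, 0.0, 3
[... 410 characters left out ...]
10], [492.0, -93.0, 94.0])]
inflator_bay [(0.84, [290, 423], [463.0, 373.0, 117.0])]
lamp_bay [(0.94, [350, 316], [444.0, 145.0, 74.0])]
mat_top [(0.71, [389, 159], [503.0, -372.0, 0.0])]
mug [(0.73, [181, 346], [702.0, 286.0, 58.0])]
spray_can [(0.57, [247, 244], [700.0, 23.0, 40.0])]
screw_jar [(0.8, [287, 177], [712.0, -221.0, 11.0])]
wrist [[0.25, 0.93, 0.26, 90.73], [0.97, -0.24, -0.07, 622.41], [-0.0, 0.27, -0.96, 374.71], [0.0, 0.0, 0.0, 1.0]] [[420.658937478983, 0.0, 320.9925216374789], [0.0, 420.658937478983, 236.22238703331394], [0.0, 0.0, 1.0]]
full_pack_mid []
half_pack_mid []
empty_pack_mid []
charger_bay []
inflator_bay []
lamp_bay []
mat_top []
mug []
spray_can []
screw_jar []
```

View pics/scene0.png

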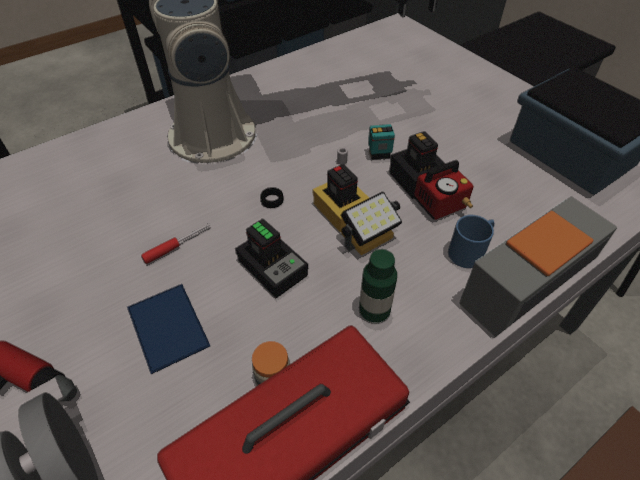

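View pics/side0.png

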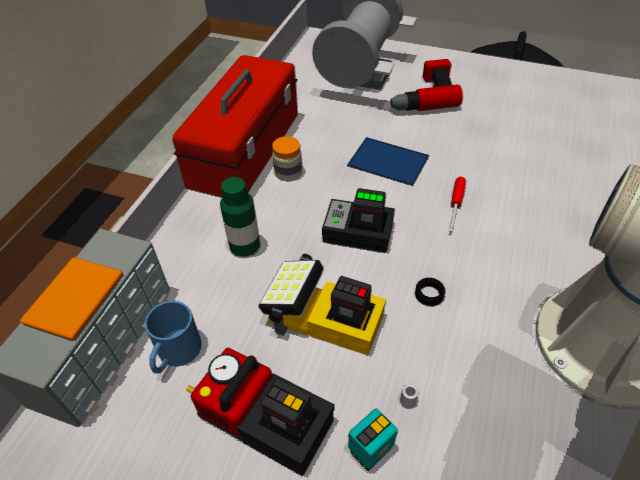

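The scene shows the full pack (four green) at scene (264,232), the empty one (one red) at (342,180) and two candidates for the half pack. One is the black pack in the inflator at scene (422,147) / side (285,400). The other is the turquoise look-alike at scene (382,136) / side (373,438), outside any bay. The black one fits the description. Next I measure the top faces from depth and confirm in a crop.

```bash
cat > h.py <<'E'
import numpy as np,cv2
def cloud(d,k):
    K,T=k['mtx'],k['extrinsics']; v,u=np.mgrid[0:480,0:640]
    x=(u-K[0,2])/K[0,0]*d; y=(v-K[1,2])/K[1,1]*d
    P=np.stack([x,y,d],-1)@T[:3,:3].T+T[:3,3]; P[d<=0]=np.nan; return P
def rect(P,c,z,tol=4,rad=48):
    m=(np.abs(P[...,2]-z)<tol)&(np.hypot(P[...,0]-c[0],P[...,1]-c[1])<rad)
    q=P[m]
    if len(q)<20: return len(q),None
    (cx,cy),(w,h),a=cv2.minAreaRect(q[:,:2].astype(np.float32))
    if w<h: w,h,a=h,w,a+90
    return len(q),round(cx,1),round(cy,1),round(w,1),round(h,1),round((a+90)%180-90,1),round(float(np.median(q[:,2])),1)
E
python3 - <<'E'
from rig import vision
from h import *
for c in ['scene','side']:
    P=cloud(np.load(f'pics/{c}0.npy'),vision.calibration(c))
    for n,xy,z in [('full',(500,-115),111),('half',(485,335),129),('empty',(460,120),118),('mat',(510,-373),4),('jarlid',(735,-240),83),('can',(715,0),178),('mug',(720,260),92)]:
        print(c,n,rect(P,xy,z,*( (2.5,110) if n=='mat' else (5,60))))
a=cv2.imread('pics/scene0.png')[120:220,300:460]; b=cv2.imread('pics/side0.png')[360:470,240:416]
cv2.imwrite('pics/crop.png',np.vstack([cv2.resize(a,(480,300),interpolation=2),cv2.resize(b,(480,300),interpolation=2)]))
E
```

```text
scene full (523, 489.5, -120.0, 63.1, 48.0, 5.8, 112.1)
scene half (341, 486.7, 342.7, 62.6, 51.1, -10.7, 130.0)
scene empty (402, 456.1, 116.5, 61.1, 48.8, -4.5, 119.0)
scene mat (5043, 509.8, -373.4, 218.5, 217.1, 52.4, 4.1)
scene jarlid (962, 727.5, -254.1, 64.2, 61.8, -30.8, 84.0)
scene can (409, 728.1, -4.6, 45.5, 44.9, -8.1, 177.4)
scene mug (278, 737.5, 257.7, 79.7, 78.7, -55.1, 91.7)
side full (474, 485.2, -116.9, 59.5, 48.5, 6.0, 109.0)
side half (1211, 480.9, 345.7, 59.5, 47.4, -9.3, 127.3)
side empty (745, 451.0, 119.7, 59.6, 48.9, -3.1, 116.3)
side mat (1317, 509.7, -365.0, 208.7, 199.4, -41.1, 2.8)
side jarlid (416, 739.4, -249.1, 94.4, 67.1, 5.7, 80.7)
side can (266, 722.1, -2.1, 45.3, 42.8, -77.5, 174.7)
side mug (328, 732.8, 261.4, 80.1, 78.1, -57.0, 89.4)
```

View pics/crop.png

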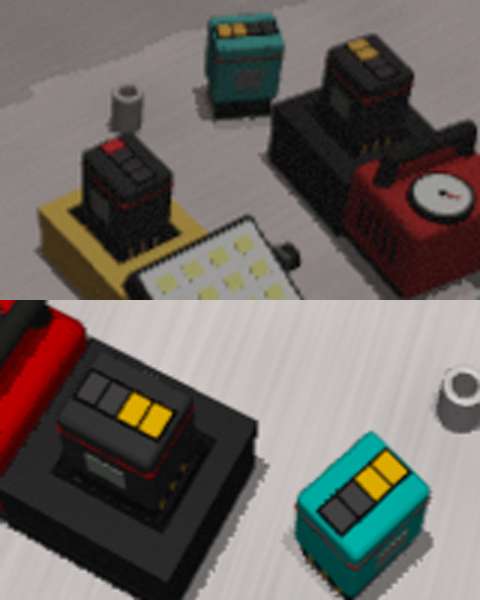

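The crop confirms it: the two-amber black pack sits in the inflator, the one-red pack sits in the lamp, and the turquoise one stands loose and will be left alone. The plan is full → mat, empty → charger, half → lamp, full → inflator.

```bash
cat > to.py <<'E'
import sys,numpy as np
from rig import r
from scipy.spatial.transform import Rotation as R
# usage: to.py x y z yawdeg
def show(x,y,z,yd):
    s=r.sense(); p=s['eef_pos']; rot=R.from_euler('xyz',s['tcp_rot'])
    d=rot.inv().apply(np.array([x,y,z])-p)/10
    rel=(rot.inv()*R.from_euler('xyz',[np.pi,0,np.radians(yd)])).as_rotvec()
    print('pos',np.round(p,1),'yaw',round(np.degrees(s['tcp_rot'][2]),2),'q',np.round(s['qpos'],2),'F',np.round(s['contact_force'],1),'op',round(s['opening'],2),'g',round(s['grasp_force'],1),'t',s['clock'])
    print('delta cm',d.round(2),'turn',rel.round(3))
if __name__=='__main__': show(*map(float,sys.argv[1:5]))
E
python3 to.py 487 -118 231 186
```

```text
pos [158.1 604.7 231.3] yaw 165.34 q [ 1.31  0.35  1.63 -0.    1.16 -0.  ] F [ 0.1  0.  -0. ] op 1.0 g 0.0 t 1.65
delta cm [-5.010e+01 -6.159e+01  3.000e-02] turn [-0.    -0.    -0.361]
```

Emit:
play_rows(
  steps=[
    {"delta_pos":[-3.0,-3.7,0],"yaw":-0.03,"jaw":100},
    {"delta_pos":[-6.0,-7.4,0],"yaw":-0.06,"jaw":100},
    {"delta_pos":[-9.0,-11.1,0],"yaw":-0.09,"jaw":100},
    {"delta_pos":[-12.0,-14.8,0],"yaw":-0.12,"jaw":100},
    {"delta_pos":[-15.0,-18.5,0],"yaw":-0.15,"jaw":100},
    {"delta_pos":[-18.0,-22.2,0],"yaw":-0.18,"jaw":100},
    {"delta_pos":[-21.0,-25.9,0],"yaw":-0.21,"jaw":100},
    {"delta_pos":[-24.0,-29.6,0],"yaw":-0.24,"jaw":100},
  ],
)

```text
clock: 2.45
eef_pos: [315.9, 256.0, 231.6]
tcp_rot: [3.141, 0.001, 3.128]
contact_force: [1.5, -1.0, -0.4]
opening: 0.998
grasp_force: 0.0
```

```bash
python3 to.py 487 -118 231 186
```

```text
pos [315.9 256.  231.6] yaw 179.2 q [ 0.68  0.    2.07 -0.    1.07 -0.88] F [ 1.5 -1.  -0.4] op 1.0 g 0.0 t 2.45
delta cm [-17.64 -37.15   0.05] turn [ 0.001  0.001 -0.119]
```

Emit:
play_rows(
  steps=[
    {"delta_pos":[-2.4,-5.0,0],"yaw":-0.02,"jaw":100},
    {"delta_pos":[-4.8,-10.0,0],"yaw":-0.04,"jaw":100},
    {"delta_pos":[-7.2,-15.0,0],"yaw":-0.06,"jaw":100},
    {"delta_pos":[-9.5,-20.0,0],"yaw":-0.08,"jaw":100},
    {"delta_pos":[-12.0,-25.0,0],"yaw":-0.1,"jaw":100},
    {"delta_pos":[-14.4,-30.0,0],"yaw":-0.12,"jaw":100},
    {"delta_pos":[-16.5,-34.5,0],"yaw":-0.12,"jaw":100},
    {"delta_pos":[-17.2,-36.0,0],"yaw":-0.12,"jaw":100},
  ],
)

```text
clock: 3.25
eef_pos: [482.3, -107.4, 231.5]
tcp_rot: [-3.141, 0.001, -3.038]
contact_force: [1.4, 0.1, 0.8]
opening: 1.0
grasp_force: 0.0
```

```bash
cat > look.py <<'E'
import sys
from rig import r,vision
from h import *
# look.py tag x y z tol rad
tag=sys.argv[1];x,y,z,tol,rad=map(float,sys.argv[2:7])
k=vision.calibration('wrist');p,d=vision.grab_frame('wrist')
cv2.imwrite(f'pics/{tag}.png',p[:,:,::-1])
P=cloud(d,k);print('rect',rect(P,(x,y),z,tol,rad))
E
python3 - <<'E'
from rig import vision
for i in range(6): vision.grab_frame('wrist')
E
python3 look.py w1 487 -118 111 6 55; python3 to.py 487 -118 231 186
```

```text
rect (6385, 487.1, -119.9, 60.2, 47.8, 6.3, 112.1)
pos [ 481.2 -104.1  231.2] yaw -173.98 q [-0.22  0.15  1.91  0.    1.09 -1.89] F [0.2 0.9 0.3] op 1.0 g 0.0 t 3.6
delta cm [-0.43 -1.44  0.02] turn [ 0. -0.  0.]
```

View pics/w1.png

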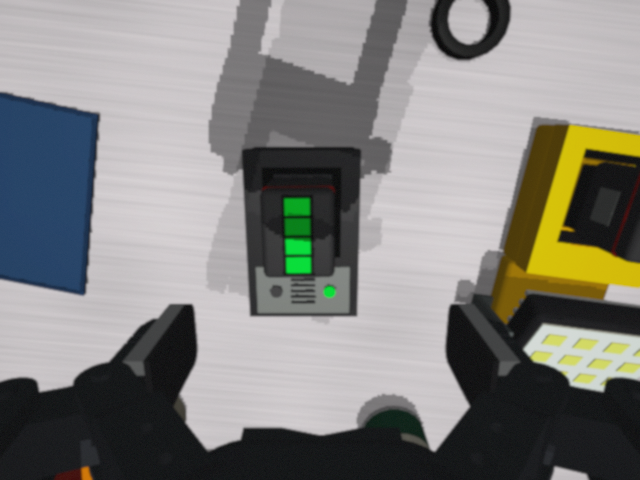

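The wrist picture shows the four-green pack at (298,235) in the charger, between the fingers. The depth fit gives (487,-120), yaw 6.3°, top 112 mm against 111 expected. I descend.

Emit:
play_rows(
  steps=[
    {"delta_pos":[-0.42,-1.6,1],"yaw":-0.004,"jaw":100},
    {"delta_pos":[-0.42,-1.6,4],"yaw":-0.004,"jaw":100},
    {"delta_pos":[-0.42,-1.6,8],"yaw":-0.004,"jaw":100},
    {"delta_pos":[-0.42,-1.6,12],"yaw":-0.004,"jaw":100},
    {"delta_pos":[-0.42,-1.6,15],"yaw":-0.004,"jaw":100},
    {"delta_pos":[-0.42,-1.6,17],"yaw":-0.004,"jaw":100},
    {"delta_pos":[-0.42,-1.6,17.3],"yaw":-0.004,"jaw":100},
    {"delta_pos":[-0.42,-1.6,17.3],"yaw":-0.004,"jaw":100},
  ],
  grip_force=40,
)

```text
clock: 4.4
eef_pos: [487.4, -119.6, 58.4]
tcp_rot: [3.141, -0.001, -3.032]
contact_force: [-0.7, 0.1, -0.3]
opening: 0.996
grasp_force: 0.0
```

Emit:
play_rows(
  steps=[
    {"delta_pos":[0,0,0],"yaw":0,"jaw":80},
    {"delta_pos":[0,0,0],"yaw":0,"jaw":65},
    {"delta_pos":[0,0,0],"yaw":0,"jaw":50},
    {"delta_pos":[0,0,0],"yaw":0,"jaw":40},
    {"delta_pos":[0,0,0],"yaw":0,"jaw":30},
    {"delta_pos":[0,0,0],"yaw":0,"jaw":30},
    {"delta_pos":[0,0,0],"yaw":0,"jaw":30},
    {"delta_pos":[0,0,0],"yaw":0,"jaw":30},
  ],
  grip_force=40,
)

```text
clock: 5.2
eef_pos: [488.4, -120.6, 59.5]
tcp_rot: [-3.141, 0.002, -3.034]
contact_force: [-0.2, 2.5, 7.6]
opening: 0.557
grasp_force: 40.8
```

```bash
python3 to.py 510 -370 150 180
```

```text
pos [ 488.4 -120.6   59.5] yaw -173.81 q [-0.25  0.41  2.03  0.    0.71 -1.92] F [-0.2  2.5  7.6] op 0.56 g 40.8 t 5.2
delta cm [  0.52 -25.03  -9.04] turn [-0.     0.002  0.108]
```

Emit:
play_rows(
  steps=[
    {"delta_pos":[0,0,-1],"yaw":0,"jaw":30},
    {"delta_pos":[0,0,-3],"yaw":0,"jaw":30},
    {"delta_pos":[0,0,-6],"yaw":0,"jaw":30},
    {"delta_pos":[0,-2,-9],"yaw":0,"jaw":30},
    {"delta_pos":[0.2,-6,-10],"yaw":0.05,"jaw":30},
    {"delta_pos":[0.3,-10,-10],"yaw":0.1,"jaw":30},
    {"delta_pos":[0.4,-14,-10],"yaw":0.1,"jaw":30},
    {"delta_pos":[0.5,-18,-10],"yaw":0.1,"jaw":30},
  ],
)

```text
clock: 6.0
eef_pos: [501.7, -301.6, 159.3]
tcp_rot: [-3.141, 0.0, -3.134]
contact_force: [-0.4, 0.4, -3.5]
opening: 0.558
grasp_force: 41.8
```

```bash
python3 to.py 510 -370 40 180; python3 - <<'E'
from rig import vision
from h import *
k=vision.calibration('wrist');p,d=vision.grab_frame('wrist');cv2.imwrite('pics/w2.png',p[:,:,::-1])
P=cloud(d,k);hsv=cv2.cvtColor(p,cv2.COLOR_RGB2HSV)
m=(hsv[...,0]>100)&(hsv[...,0]<125)&(hsv[...,1]>120)&(abs(P[...,2])<15)
print(m.sum(),cv2.minAreaRect(P[m][:,:2].astype(np.float32)),np.median(P[m][:,2]))
for c in ['side']:
    p=cv2.imread('pics/side0.png')[...,::-1].copy();P=cloud(np.load('pics/side0.npy'),vision.calibration(c));hsv=cv2.cvtColor(p,cv2.COLOR_RGB2HSV)
    m=(hsv[...,0]>100)&(hsv[...,0]<125)&(hsv[...,1]>120)&(abs(P[...,2])<15)&(P[...,1]<-200)&(P[...,1]>-480)
    print(m.sum(),cv2.minAreaRect(P[m][:,:2].astype(np.float32)),np.median(P[m][:,2]))
E
```

```text
pos [ 501.7 -301.6  159.3] yaw -179.54 q [-0.54  0.37  1.79  0.    0.99 -2.12] F [-0.4  0.4 -3.5] op 0.56 g 41.8 t 6.0
delta cm [-0.77 -6.84 11.93] turn [-0.     0.     0.008]
27490 ((506.2012023925781, -373.1573486328125), (111.17877197265625, 166.89947509765625), 83.34245300292969) 4.96033608466621
2159 ((505.0895690917969, -367.91217041015625), (125.84086608886719, 168.9309844970703), 83.34069061279297) 1.832679629249924
```

Emit:
play_rows(
  steps=[
    {"delta_pos":[-0.2,-3,0],"yaw":0,"jaw":30},
    {"delta_pos":[-0.4,-6,1],"yaw":0,"jaw":30},
    {"delta_pos":[-0.4,-6.8,4],"yaw":0,"jaw":30},
    {"delta_pos":[-0.4,-6.8,7],"yaw":0,"jaw":30},
    {"delta_pos":[-0.4,-6.8,9.5],"yaw":0,"jaw":30},
    {"delta_pos":[-0.4,-6.8,11],"yaw":0,"jaw":30},
    {"delta_pos":[-0.4,-6.8,11.8],"yaw":0,"jaw":30},
    {"delta_pos":[-0.4,-6.8,11.8],"yaw":0,"jaw":30},
  ],
)

```text
clock: 6.85
eef_pos: [506.4, -367.7, 39.9]
tcp_rot: [3.141, -0.001, -3.133]
contact_force: [1.2, 0.4, -3.7]
opening: 0.555
grasp_force: 42.6
```

Emit:
play_rows(
  steps=[
    {"delta_pos":[0,0,0.1],"yaw":0,"jaw":30},
    {"delta_pos":[0,0,0.2],"yaw":0,"jaw":30},
    {"delta_pos":[0,0,0.3],"yaw":0,"jaw":30},
    {"delta_pos":[0,0,0.4],"yaw":0,"jaw":30},
    {"delta_pos":[0,0,0.4],"yaw":0,"jaw":30},
    {"delta_pos":[0,0,0.4],"yaw":0,"jaw":30},
    {"delta_pos":[0,0,0.4],"yaw":0,"jaw":30},
    {"delta_pos":[0,0,0.4],"yaw":0,"jaw":30},
  ],
)

```text
clock: 7.65
eef_pos: [506.8, -368.1, 36.6]
tcp_rot: [-3.141, 0.0, -3.133]
contact_force: [-0.6, 0.6, 1.2]
opening: 0.554
grasp_force: 43.0
```

Emit:
play_rows(
  steps=[
    {"delta_pos":[0,0,0],"yaw":0,"jaw":65},
    {"delta_pos":[0,0,0],"yaw":0,"jaw":80},
    {"delta_pos":[0,0,0],"yaw":0,"jaw":100},
    {"delta_pos":[0,0,0],"yaw":0,"jaw":100},
    {"delta_pos":[0,0,-1],"yaw":0,"jaw":100},
    {"delta_pos":[0,0,-4],"yaw":0,"jaw":100},
    {"delta_pos":[0,0,-8],"yaw":0,"jaw":100},
    {"delta_pos":[0,0,-12],"yaw":0,"jaw":100},
  ],
)

```text
clock: 8.45
eef_pos: [506.3, -367.8, 158.0]
tcp_rot: [3.141, -0.001, -3.133]
contact_force: [-0.3, -0.3, -0.3]
opening: 1.002
grasp_force: 0.0
```

```bash
python3 look.py w3 507 -368 88 6 55; python3 to.py 452 118 231 177
```

```text
rect (9442, 505.1, -368.5, 59.4, 48.0, 0.3, 89.0)
pos [ 509.3 -370.   165.3] yaw -179.52 q [-0.63  0.42  1.69 -0.    1.02 -2.21] F [ 2.5 -1.8  4.9] op 1.0 g 0.0 t 8.5
delta cm [ 5.28 48.81 -6.87] turn [-0.005  0.007  0.061]
```

Emit:
play_rows(
  steps=[
    {"delta_pos":[0.3,3,-1.5],"yaw":0,"jaw":100},
    {"delta_pos":[0.8,8,-3],"yaw":0.02,"jaw":100},
    {"delta_pos":[1.3,13,-5],"yaw":0.03,"jaw":100},
    {"delta_pos":[1.9,18,-6.5],"yaw":0.04,"jaw":100},
    {"delta_pos":[2.5,23,-6.5],"yaw":0.05,"jaw":100},
    {"delta_pos":[3.0,28,-6.5],"yaw":0.06,"jaw":100},
    {"delta_pos":[3.5,33,-6.5],"yaw":0.06,"jaw":100},
    {"delta_pos":[4,38,-6.5],"yaw":0.06,"jaw":100},
  ],
)

```text
clock: 9.3
eef_pos: [464.1, 3.7, 222.1]
tcp_rot: [3.141, 0.002, 3.089]
contact_force: [0.7, -0.1, -0.4]
opening: 1.001
grasp_force: 0.0
```

Emit:
play_rows(
  steps=[
    {"delta_pos":[0.5,4,0],"yaw":0,"jaw":100},
    {"delta_pos":[0.9,8,0],"yaw":0,"jaw":100},
    {"delta_pos":[1.3,10.5,0],"yaw":0,"jaw":100},
    {"delta_pos":[1.3,10.5,0],"yaw":0,"jaw":100},
    {"delta_pos":[1.3,10.5,0],"yaw":0,"jaw":100},
    {"delta_pos":[1.3,10.5,0],"yaw":0,"jaw":100},
    {"delta_pos":[1.3,10.5,0],"yaw":0,"jaw":100},
    {"delta_pos":[1.3,10.5,0],"yaw":0,"jaw":100},
  ],
)

```text
clock: 10.1
eef_pos: [457.1, 106.6, 221.3]
tcp_rot: [-3.142, 0.0, 3.088]
contact_force: [-0.4, -0.7, -0.5]
opening: 1.001
grasp_force: 0.0
```

```bash
python3 look.py w4 453 118 118 6 55; python3 to.py 453 118 66 176.5
```

```text
rect (7422, 452.3, 117.4, 60.4, 48.1, -3.2, 119.0)
pos [457.1 106.7 221.3] yaw 176.96 q [ 0.23  0.12  1.97 -0.    1.06 -1.29] F [-0.7  0.1 -0.1] op 1.0 g 0.0 t 10.15
delta cm [ 0.47  1.11 15.53] turn [-0.     0.     0.008]
```

View pics/w4.png

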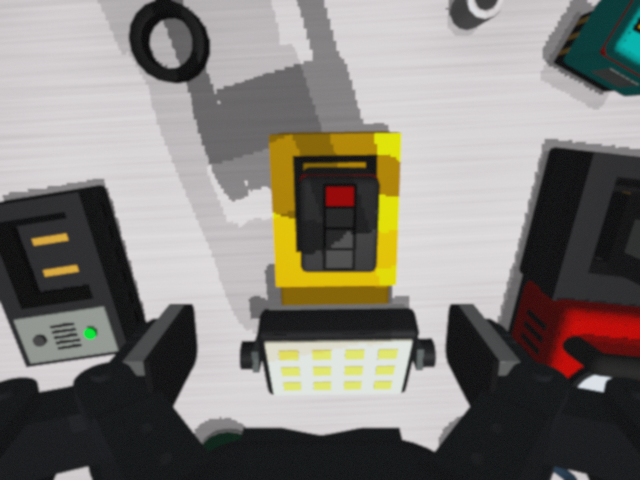

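The wrist view shows the one-red pack at (340,222) in the lamp bay, and the charger bay at left is now empty. The fit gives (452.3,117.4), yaw -3.2°, top 119 mm against 118 expected.

Emit:
play_rows(
  steps=[
    {"delta_pos":[0.53,1.05,1],"yaw":0.003,"jaw":100},
    {"delta_pos":[0.53,1.05,4],"yaw":0.003,"jaw":100},
    {"delta_pos":[0.53,1.05,8],"yaw":0.003,"jaw":100},
    {"delta_pos":[0.53,1.05,11.5],"yaw":0.003,"jaw":100},
    {"delta_pos":[0.53,1.05,14],"yaw":0.003,"jaw":100},
    {"delta_pos":[0.53,1.05,15.2],"yaw":0.003,"jaw":100},
    {"delta_pos":[0.53,1.05,15.5],"yaw":0.003,"jaw":100},
    {"delta_pos":[0.53,1.05,15.5],"yaw":0.003,"jaw":100},
  ],
)

```text
clock: 10.95
eef_pos: [452.3, 118.4, 66.4]
tcp_rot: [3.142, -0.0, 3.087]
contact_force: [-0.3, 0.1, 1.3]
opening: 1.0
grasp_force: 0.0
```

Emit:
play_rows(
  steps=[
    {"delta_pos":[0,0,0],"yaw":0,"jaw":80},
    {"delta_pos":[0,0,0],"yaw":0,"jaw":65},
    {"delta_pos":[0,0,0],"yaw":0,"jaw":50},
    {"delta_pos":[0,0,0],"yaw":0,"jaw":40},
    {"delta_pos":[0,0,0],"yaw":0,"jaw":30},
    {"delta_pos":[0,0,0],"yaw":0,"jaw":30},
    {"delta_pos":[0,0,0],"yaw":0,"jaw":30},
    {"delta_pos":[0,0,0],"yaw":0,"jaw":30},
  ],
)

```text
clock: 11.75
eef_pos: [453.0, 118.4, 67.3]
tcp_rot: [3.141, 0.002, 3.087]
contact_force: [-1.6, -0.0, 8.0]
opening: 0.559
grasp_force: 41.9
```

Emit:
play_rows(
  steps=[
    {"delta_pos":[0,0,-1],"yaw":0,"jaw":30},
    {"delta_pos":[0,0,-3],"yaw":0,"jaw":30},
    {"delta_pos":[0,0,-6],"yaw":0,"jaw":30},
    {"delta_pos":[0,0,-9],"yaw":0,"jaw":30},
    {"delta_pos":[0,0,-12],"yaw":0,"jaw":30},
    {"delta_pos":[0,-3,-12],"yaw":0,"jaw":30},
    {"delta_pos":[0,-7,-12],"yaw":-0.04,"jaw":30},
    {"delta_pos":[0,-10,-12],"yaw":-0.08,"jaw":30},
  ],
)

```text
clock: 12.55
eef_pos: [446.1, 17.0, 187.1]
tcp_rot: [-3.141, 0.0, -3.114]
contact_force: [0.7, 0.9, -3.2]
opening: 0.558
grasp_force: 42.5
```

```bash
python3 to.py 487 -119.8 59.5 186.2
```

```text
pos [446.1  17.  187.1] yaw -178.42 q [ 0.03  0.13  2.05 -0.    0.97 -1.56] F [ 0.7  0.9 -3.2] op 0.56 g 42.5 t 12.55
delta cm [ -3.71 -13.78  12.76] turn [-0.     0.    -0.081]
```

Emit:
play_rows(
  steps=[
    {"delta_pos":[-1,-3.7,0],"yaw":-0.03,"jaw":30},
    {"delta_pos":[-2,-7.4,0],"yaw":-0.05,"jaw":30},
    {"delta_pos":[-3,-11,1],"yaw":-0.08,"jaw":30},
    {"delta_pos":[-3.7,-13.8,3],"yaw":-0.08,"jaw":30},
    {"delta_pos":[-3.7,-13.8,5],"yaw":-0.08,"jaw":30},
    {"delta_pos":[-3.7,-13.8,7],"yaw":-0.08,"jaw":30},
    {"delta_pos":[-3.7,-13.8,7],"yaw":-0.08,"jaw":30},
    {"delta_pos":[-3.7,-13.8,7],"yaw":-0.08,"jaw":30},
  ],
)

```text
clock: 13.35
eef_pos: [487.0, -118.6, 116.7]
tcp_rot: [3.141, -0.001, -3.036]
contact_force: [-0.4, -0.7, -2.1]
opening: 0.557
grasp_force: 42.6
```

```bash
python3 look.py w5 487 -120 45 6 55; python3 to.py 487 -119.8 60 186.2
```

```text
rect (8469, 467.1, -121.8, 92.5, 59.5, -83.6, 45.7)
pos [ 487.6 -118.6  117.3] yaw -173.96 q [-0.24  0.31  1.99  0.    0.84 -1.92] F [ 0.3  0.5 -3.1] op 0.56 g 42.6 t 13.4
delta cm [ 0.07 -0.11  5.73] turn [-0.     0.001 -0.003]
```

View pics/w5.png

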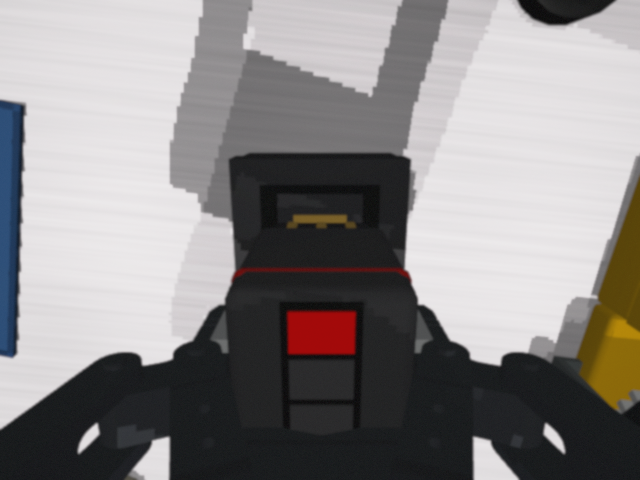

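The red-light pack is held above the charger pocket (320,215). The housing edges put the bay centre at (487.2,-119.5), which matches. I lower.

Emit:
play_rows(
  steps=[
    {"delta_pos":[0.05,-0.1,1],"yaw":0,"jaw":30},
    {"delta_pos":[0.05,-0.1,2],"yaw":0,"jaw":30},
    {"delta_pos":[0.05,-0.1,3],"yaw":0,"jaw":30},
    {"delta_pos":[0.05,-0.1,4],"yaw":0,"jaw":30},
    {"delta_pos":[0.05,-0.1,4.8],"yaw":0,"jaw":30},
    {"delta_pos":[0.05,-0.1,5.2],"yaw":0,"jaw":30},
    {"delta_pos":[0.05,-0.1,5.4],"yaw":0,"jaw":30},
    {"delta_pos":[0.05,-0.1,5.4],"yaw":0,"jaw":30},
  ],
)

```text
clock: 14.2
eef_pos: [486.8, -119.7, 62.1]
tcp_rot: [3.141, -0.0, -3.036]
contact_force: [0.7, 0.8, -3.0]
opening: 0.562
grasp_force: 42.8
```

Emit:
play_rows(
  steps=[
    {"delta_pos":[0,0,0.1],"yaw":0,"jaw":30},
    {"delta_pos":[0,0,0.2],"yaw":0,"jaw":30},
    {"delta_pos":[0,0,0.3],"yaw":0,"jaw":30},
    {"delta_pos":[0,0,0.35],"yaw":0,"jaw":30},
    {"delta_pos":[0,0,0.35],"yaw":0,"jaw":30},
    {"delta_pos":[0,0,0.35],"yaw":0,"jaw":30},
    {"delta_pos":[0,0,0.35],"yaw":0,"jaw":30},
    {"delta_pos":[0,0,0.35],"yaw":0,"jaw":30},
  ],
)

```text
clock: 15.0
eef_pos: [487.1, -119.8, 60.3]
tcp_rot: [-3.141, 0.001, -3.037]
contact_force: [-6.1, 0.5, 17.1]
opening: 0.555
grasp_force: 45.1
```

Seated, with contact at the expected height of 60.3 mm. I release.

Emit:
play_rows(
  steps=[
    {"delta_pos":[0,0,-0.15],"yaw":0,"jaw":60},
    {"delta_pos":[0,0,-0.15],"yaw":0,"jaw":75},
    {"delta_pos":[0,0,-0.15],"yaw":0,"jaw":100},
    {"delta_pos":[0,0,-0.15],"yaw":0,"jaw":100},
    {"delta_pos":[0,0,-1],"yaw":0,"jaw":100},
    {"delta_pos":[0,0,-4],"yaw":0,"jaw":100},
    {"delta_pos":[0,0,-8],"yaw":0,"jaw":100},
    {"delta_pos":[0,0,-12],"yaw":0,"jaw":100},
  ],
)

```text
clock: 15.8
eef_pos: [486.3, -119.6, 180.3]
tcp_rot: [3.141, -0.001, -3.036]
contact_force: [0.2, 0.1, 0.4]
opening: 1.002
grasp_force: 0.0
```

```bash
python3 look.py w6 487 -120 111 8 55; python3 to.py 482 344 231 170
```

```text
rect (9524, 486.2, -120.2, 59.5, 48.1, 6.2, 112.0)
pos [ 489.8 -120.5  186.7] yaw -173.97 q [-0.24  0.21  1.94 -0.    0.98 -1.92] F [ 2.6 -1.8  4.7] op 1.0 g 0.0 t 15.85
delta cm [-4.13 46.26 -4.53] turn [-0.002  0.008  0.28 ]
```

Emit:
play_rows(
  steps=[
    {"delta_pos":[-0.3,3,-2],"yaw":0.03,"jaw":100},
    {"delta_pos":[-0.7,8,-4],"yaw":0.07,"jaw":100},
    {"delta_pos":[-1.2,13,-5],"yaw":0.11,"jaw":100},
    {"delta_pos":[-1.6,18,-5],"yaw":0.15,"jaw":100},
    {"delta_pos":[-2.1,23,-5],"yaw":0.19,"jaw":100},
    {"delta_pos":[-2.5,28,-5],"yaw":0.23,"jaw":100},
    {"delta_pos":[-3,33,-5],"yaw":0.26,"jaw":100},
    {"delta_pos":[-3.4,38,-5],"yaw":0.28,"jaw":100},
  ],
)

```text
clock: 16.65
eef_pos: [480.5, 257.8, 229.3]
tcp_rot: [3.141, 0.001, 2.966]
contact_force: [1.8, 0.1, 0.0]
opening: 1.0
grasp_force: 0.0
```

```bash
python3 to.py 482 344 231 170
```

```text
pos [480.5 257.8 229.3] yaw 169.93 q [ 0.49  0.23  1.81 -0.    1.1  -0.91] F [1.8 0.1 0. ] op 1.0 g 0.0 t 16.65
delta cm [ 1.36  8.51 -0.17] turn [ 0.     0.001 -0.001]
```

Emit:
play_rows(
  steps=[
    {"delta_pos":[0.6,4,0],"yaw":0,"jaw":100},
    {"delta_pos":[1.2,7,0],"yaw":0,"jaw":100},
    {"delta_pos":[1.3,7.6,0],"yaw":0,"jaw":100},
    {"delta_pos":[1.3,7.6,0],"yaw":0,"jaw":100},
    {"delta_pos":[1.3,7.6,0],"yaw":0,"jaw":100},
    {"delta_pos":[1.3,7.6,0],"yaw":0,"jaw":100},
    {"delta_pos":[1.3,7.6,0],"yaw":0,"jaw":100},
    {"delta_pos":[1.3,7.6,0],"yaw":0,"jaw":100},
  ],
)

```text
clock: 17.45
eef_pos: [481.5, 332.0, 229.0]
tcp_rot: [3.142, 0.0, 2.966]
contact_force: [0.4, 0.2, 0.3]
opening: 1.0
grasp_force: 0.0
```

```bash
python3 look.py w7 482 344 129 6 55; python3 to.py 482 344 77.5 170
```

```text
rect (7497, 481.6, 343.7, 59.5, 48.1, -9.6, 130.1)
pos [481.5 332.2 228.9] yaw 169.94 q [ 0.6   0.29  1.72 -0.    1.12 -0.79] F [0.1 0.1 0.4] op 1.0 g 0.0 t 17.5
delta cm [ 0.16  1.17 15.14] turn [ 0.     0.    -0.001]
```

View pics/w7.png

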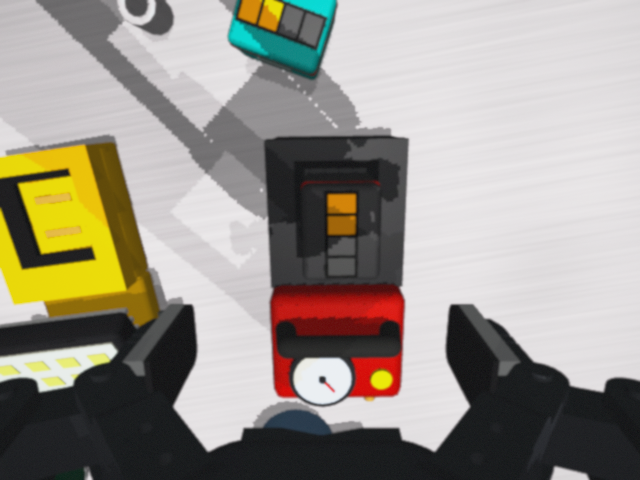

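The wrist view shows the black two-amber pack at (340,230) in the inflator, with the turquoise look-alike away at (285,30). The fit gives (481.6,343.7), yaw -9.6°.

Emit:
play_rows(
  steps=[
    {"delta_pos":[0.2,1.15,1],"yaw":0,"jaw":100},
    {"delta_pos":[0.2,1.15,4],"yaw":0,"jaw":100},
    {"delta_pos":[0.2,1.15,8],"yaw":0,"jaw":100},
    {"delta_pos":[0.2,1.15,11.5],"yaw":0,"jaw":100},
    {"delta_pos":[0.2,1.15,14],"yaw":0,"jaw":100},
    {"delta_pos":[0.2,1.15,15],"yaw":0,"jaw":100},
    {"delta_pos":[0.2,1.15,15.1],"yaw":0,"jaw":100},
    {"delta_pos":[0.2,1.15,15.1],"yaw":0,"jaw":100},
  ],
)

```text
clock: 18.3
eef_pos: [481.8, 345.1, 78.4]
tcp_rot: [3.141, 0.001, 2.967]
contact_force: [-0.3, 1.0, -0.3]
opening: 1.0
grasp_force: 0.0
```

Emit:
play_rows(
  steps=[
    {"delta_pos":[0,0,0],"yaw":0,"jaw":80},
    {"delta_pos":[0,0,0],"yaw":0,"jaw":65},
    {"delta_pos":[0,0,0],"yaw":0,"jaw":50},
    {"delta_pos":[0,0,0],"yaw":0,"jaw":40},
    {"delta_pos":[0,0,0],"yaw":0,"jaw":30},
    {"delta_pos":[0,0,0],"yaw":0,"jaw":30},
    {"delta_pos":[0,0,0],"yaw":0,"jaw":30},
    {"delta_pos":[0,0,0],"yaw":0,"jaw":30},
  ],
)

```text
clock: 19.1
eef_pos: [482.0, 344.9, 78.9]
tcp_rot: [3.14, 0.001, 2.967]
contact_force: [-0.5, -0.2, 7.3]
opening: 0.558
grasp_force: 42.3
```

Emit:
play_rows(
  steps=[
    {"delta_pos":[0,0,-1],"yaw":0,"jaw":30},
    {"delta_pos":[0,0,-3],"yaw":0,"jaw":30},
    {"delta_pos":[0,0,-6],"yaw":0,"jaw":30},
    {"delta_pos":[0,0,-9],"yaw":0,"jaw":30},
    {"delta_pos":[0,0,-12],"yaw":0,"jaw":30},
    {"delta_pos":[0,-3,-12],"yaw":0,"jaw":30},
    {"delta_pos":[0,-7,-12],"yaw":-0.04,"jaw":30},
    {"delta_pos":[0,-10,-12],"yaw":-0.08,"jaw":30},
  ],
)

```text
clock: 19.9
eef_pos: [462.9, 244.3, 198.2]
tcp_rot: [-3.141, -0.0, 3.049]
contact_force: [1.0, -0.6, -2.7]
opening: 0.559
grasp_force: 42.1
```

```bash
python3 to.py 452.5 117.8 67 176.8
```

```text
pos [462.9 244.3 198.2] yaw 174.69 q [ 0.48  0.23  1.88 -0.    1.03 -0.99] F [ 1.  -0.6 -2.7] op 0.56 g 42.1 t 19.9
delta cm [ -0.14 -12.68  13.13] turn [-0.001 -0.    -0.037]
```

Emit:
play_rows(
  steps=[
    {"delta_pos":[0,-4,0],"yaw":-0.01,"jaw":30},
    {"delta_pos":[-0.1,-8,0],"yaw":-0.02,"jaw":30},
    {"delta_pos":[-0.1,-11.5,1],"yaw":-0.04,"jaw":30},
    {"delta_pos":[-0.1,-12.7,3],"yaw":-0.04,"jaw":30},
    {"delta_pos":[-0.1,-12.7,5],"yaw":-0.04,"jaw":30},
    {"delta_pos":[-0.1,-12.7,7],"yaw":-0.04,"jaw":30},
    {"delta_pos":[-0.1,-12.7,7],"yaw":-0.04,"jaw":30},
    {"delta_pos":[-0.1,-12.7,7],"yaw":-0.04,"jaw":30},
  ],
)

```text
clock: 20.7
eef_pos: [452.8, 119.5, 128.3]
tcp_rot: [-3.141, -0.0, 3.087]
contact_force: [0.4, -0.3, -1.7]
opening: 0.56
grasp_force: 42.0
```

```bash
python3 look.py w8 452 118 52 5 55; python3 to.py 452.5 117.8 68 176.8
```

```text
rect (9117, 433.0, 117.6, 96.8, 67.5, 88.8, 52.7)
pos [453.3 119.7 128.7] yaw 176.87 q [ 0.25  0.25  2.05 -0.    0.84 -1.26] F [ 0.7 -0.3 -1.2] op 0.56 g 42.0 t 20.75
delta cm [ 0.08 -0.19  6.07] turn [0.    0.001 0.001]
```

Emit:
play_rows(
  steps=[
    {"delta_pos":[0.08,-0.22,1],"yaw":0,"jaw":30},
    {"delta_pos":[0.08,-0.22,2],"yaw":0,"jaw":30},
    {"delta_pos":[0.08,-0.22,3.2],"yaw":0,"jaw":30},
    {"delta_pos":[0.08,-0.22,4.3],"yaw":0,"jaw":30},
    {"delta_pos":[0.08,-0.22,5.2],"yaw":0,"jaw":30},
    {"delta_pos":[0.08,-0.22,5.6],"yaw":0,"jaw":30},
    {"delta_pos":[0.08,-0.22,5.8],"yaw":0,"jaw":30},
    {"delta_pos":[0.08,-0.22,5.8],"yaw":0,"jaw":30},
  ],
)

```text
clock: 21.55
eef_pos: [452.0, 117.3, 69.6]
tcp_rot: [-3.142, -0.0, 3.087]
contact_force: [0.2, -0.0, -2.1]
opening: 0.556
grasp_force: 42.1
```

Emit:
play_rows(
  steps=[
    {"delta_pos":[0,0,0.1],"yaw":0,"jaw":30},
    {"delta_pos":[0,0,0.2],"yaw":0,"jaw":30},
    {"delta_pos":[0,0,0.25],"yaw":0,"jaw":30},
    {"delta_pos":[0,0,0.3],"yaw":0,"jaw":30},
    {"delta_pos":[0,0,0.3],"yaw":0,"jaw":30},
    {"delta_pos":[0,0,0.3],"yaw":0,"jaw":30},
    {"delta_pos":[0,0,0.3],"yaw":0,"jaw":30},
    {"delta_pos":[0,0,0.3],"yaw":0,"jaw":30},
  ],
)

```text
clock: 22.35
eef_pos: [452.3, 117.4, 67.9]
tcp_rot: [3.141, 0.001, 3.087]
contact_force: [-4.6, -0.6, 13.3]
opening: 0.557
grasp_force: 43.9
```

Seated at the expected 67.9 mm; release and go to the mat.

Emit:
play_rows(
  steps=[
    {"delta_pos":[0,0,-0.12],"yaw":0,"jaw":60},
    {"delta_pos":[0,0,-0.12],"yaw":0,"jaw":75},
    {"delta_pos":[0,0,-0.12],"yaw":0,"jaw":100},
    {"delta_pos":[0,0,-0.12],"yaw":0,"jaw":100},
    {"delta_pos":[0,0,-1],"yaw":0,"jaw":100},
    {"delta_pos":[0,0,-4],"yaw":0,"jaw":100},
    {"delta_pos":[0,0,-8],"yaw":0,"jaw":100},
    {"delta_pos":[0,0,-12],"yaw":0,"jaw":100},
  ],
)

```text
clock: 23.15
eef_pos: [451.5, 117.2, 188.4]
tcp_rot: [-3.141, -0.001, 3.087]
contact_force: [0.8, 0.1, -0.3]
opening: 1.001
grasp_force: 0.0
```

```bash
python3 look.py w9 452 118 118 8 55; python3 to.py 505 -368.5 200 180.3
```

```text
rect (9458, 452.2, 117.0, 59.7, 48.2, -3.1, 119.0)
pos [454.9 118.1 194.5] yaw 176.86 q [ 0.25  0.15  2.    0.    0.99 -1.27] F [2.8 0.6 5.6] op 1.0 g 0.0 t 23.2
delta cm [ -7.67 -48.31  -0.6 ] turn [ 0.002  0.008 -0.06 ]
```

Emit:
play_rows(
  steps=[
    {"delta_pos":[-0.5,-3,-1],"yaw":0,"jaw":100},
    {"delta_pos":[-1.3,-8,-1],"yaw":-0.01,"jaw":100},
    {"delta_pos":[-2.1,-13,-1],"yaw":-0.02,"jaw":100},
    {"delta_pos":[-3,-18,-1],"yaw":-0.03,"jaw":100},
    {"delta_pos":[-3.8,-23,-1],"yaw":-0.04,"jaw":100},
    {"delta_pos":[-4.6,-28,-1],"yaw":-0.05,"jaw":100},
    {"delta_pos":[-5.4,-33,-1],"yaw":-0.06,"jaw":100},
    {"delta_pos":[-6.3,-38,-1],"yaw":-0.06,"jaw":100},
  ],
)

```text
clock: 24.0
eef_pos: [493.2, -263.0, 197.2]
tcp_rot: [-3.141, 0.0, -3.136]
contact_force: [-0.3, 0.4, 0.7]
opening: 0.999
grasp_force: 0.0
```

```bash
python3 to.py 505 -368.5 170 180.3
```

```text
pos [ 493.2 -263.   197.2] yaw -179.7 q [-0.49  0.29  1.81  0.    1.04 -2.07] F [-0.3  0.4  0.7] op 1.0 g 0.0 t 24.0
delta cm [ -1.12 -10.55   2.73] turn [-0.  0.  0.]
```

Emit:
play_rows(
  steps=[
    {"delta_pos":[-0.5,-4,0],"yaw":0,"jaw":100},
    {"delta_pos":[-1,-8,0],"yaw":0,"jaw":100},
    {"delta_pos":[-1.1,-9.8,0],"yaw":0,"jaw":100},
    {"delta_pos":[-1.1,-9.8,0],"yaw":0,"jaw":100},
    {"delta_pos":[-1.1,-9.8,0],"yaw":0,"jaw":100},
    {"delta_pos":[-1.1,-9.8,0],"yaw":0,"jaw":100},
    {"delta_pos":[-1.1,-9.8,0],"yaw":0,"jaw":100},
    {"delta_pos":[-1.1,-9.8,0],"yaw":0,"jaw":100},
  ],
)

```text
clock: 24.8
eef_pos: [505.2, -357.8, 197.0]
tcp_rot: [-3.142, 0.0, -3.135]
contact_force: [0.5, -0.1, -0.3]
opening: 0.998
grasp_force: 0.0
```

```bash
python3 look.py w10 505 -368 88 6 55; python3 to.py 505 -368.5 36.8 180.3
```

```text
rect (7007, 505.3, -368.5, 59.7, 48.0, 0.1, 89.0)
pos [ 505.2 -358.   197. ] yaw -179.64 q [-0.62  0.38  1.68  0.    1.09 -2.2 ] F [ 0.5 -0.1  0.4] op 1.0 g 0.0 t 24.85
delta cm [ 0.03 -1.05 16.02] turn [-0.     0.     0.001]
```

Emit:
play_rows(
  steps=[
    {"delta_pos":[0,-1.05,1],"yaw":0,"jaw":100},
    {"delta_pos":[0,-1.05,4],"yaw":0,"jaw":100},
    {"delta_pos":[0,-1.05,8],"yaw":0,"jaw":100},
    {"delta_pos":[0,-1.05,11.5],"yaw":0,"jaw":100},
    {"delta_pos":[0,-1.05,14.5],"yaw":0,"jaw":100},
    {"delta_pos":[0,-1.05,15.8],"yaw":0,"jaw":100},
    {"delta_pos":[0,-1.05,16],"yaw":0,"jaw":100},
    {"delta_pos":[0,-1.05,16],"yaw":0,"jaw":100},
  ],
)

```text
clock: 25.65
eef_pos: [505.4, -369.7, 37.2]
tcp_rot: [-3.141, 0.0, -3.136]
contact_force: [-0.0, -0.7, 0.2]
opening: 0.999
grasp_force: 0.0
```

Emit:
play_rows(
  steps=[
    {"delta_pos":[0,0,0],"yaw":0,"jaw":80},
    {"delta_pos":[0,0,0],"yaw":0,"jaw":65},
    {"delta_pos":[0,0,0],"yaw":0,"jaw":50},
    {"delta_pos":[0,0,0],"yaw":0,"jaw":40},
    {"delta_pos":[0,0,0],"yaw":0,"jaw":30},
    {"delta_pos":[0,0,0],"yaw":0,"jaw":30},
    {"delta_pos":[0,0,0],"yaw":0,"jaw":30},
    {"delta_pos":[0,0,0],"yaw":0,"jaw":30},
  ],
)

```text
clock: 26.45
eef_pos: [505.8, -369.7, 38.2]
tcp_rot: [-3.141, 0.002, -3.136]
contact_force: [-0.6, 2.2, 7.2]
opening: 0.557
grasp_force: 42.5
```

Emit:
play_rows(
  steps=[
    {"delta_pos":[0,0,-1],"yaw":0,"jaw":30},
    {"delta_pos":[0,0,-4],"yaw":0,"jaw":30},
    {"delta_pos":[0,0,-8],"yaw":0,"jaw":30},
    {"delta_pos":[0,0,-12],"yaw":0,"jaw":30},
    {"delta_pos":[0,0,-16],"yaw":0,"jaw":30},
    {"delta_pos":[0,2,-18],"yaw":0,"jaw":30},
    {"delta_pos":[0,6,-19],"yaw":0,"jaw":30},
    {"delta_pos":[0,10,-19],"yaw":0,"jaw":30},
  ],
)

```text
clock: 27.25
eef_pos: [504.9, -268.9, 229.1]
tcp_rot: [-3.14, 0.003, -3.138]
contact_force: [0.1, 0.0, -3.8]
opening: 0.558
grasp_force: 42.8
```

```bash
python3 to.py 481.6 343.9 225 170.2
```

```text
pos [ 504.9 -268.9  229.1] yaw -179.78 q [-0.49  0.27  1.75  0.    1.11 -2.07] F [ 0.1  0.  -3.8] op 0.56 g 42.8 t 27.25
delta cm [ 2.1  61.29  0.31] turn [-0.001  0.003  0.175]
```

Emit:
play_rows(
  steps=[
    {"delta_pos":[0.2,4.5,0],"yaw":0.02,"jaw":30},
    {"delta_pos":[0.3,9,0],"yaw":0.04,"jaw":30},
    {"delta_pos":[0.5,13.5,0],"yaw":0.06,"jaw":30},
    {"delta_pos":[0.6,18,0],"yaw":0.08,"jaw":30},
    {"delta_pos":[0.8,22.5,0],"yaw":0.1,"jaw":30},
    {"delta_pos":[0.9,27,0],"yaw":0.12,"jaw":30},
    {"delta_pos":[1.1,31.5,0],"yaw":0.14,"jaw":30},
    {"delta_pos":[1.2,36,0],"yaw":0.16,"jaw":30},
  ],
)

```text
clock: 28.05
eef_pos: [489.8, 92.3, 227.3]
tcp_rot: [-3.142, 0.0, 2.986]
contact_force: [1.2, 0.4, -3.6]
opening: 0.555
grasp_force: 42.7
```

```bash
python3 to.py 481.6 343.9 225 170.2
```

```text
pos [489.8  92.3 227.3] yaw 171.08 q [ 0.18  0.16  1.9  -0.    1.08 -1.23] F [ 1.2  0.4 -3.6] op 0.56 g 42.7 t 28.05
delta cm [ 4.71 24.73  0.23] turn [-0.     0.     0.015]
```

Emit:
play_rows(
  steps=[
    {"delta_pos":[0.9,4.5,0],"yaw":0.01,"jaw":30},
    {"delta_pos":[1.7,9,0],"yaw":0.015,"jaw":30},
    {"delta_pos":[2.6,13.5,0],"yaw":0.015,"jaw":30},
    {"delta_pos":[3.4,18,0],"yaw":0.015,"jaw":30},
    {"delta_pos":[4.2,22,0],"yaw":0.015,"jaw":30},
    {"delta_pos":[4.6,24.4,0],"yaw":0.015,"jaw":30},
    {"delta_pos":[4.6,24.4,0],"yaw":0.015,"jaw":30},
    {"delta_pos":[4.6,24.4,0],"yaw":0.015,"jaw":30},
  ],
)

```text
clock: 28.85
eef_pos: [482.2, 338.7, 226.7]
tcp_rot: [-3.141, -0.0, 2.973]
contact_force: [-0.7, -0.6, -4.0]
opening: 0.557
grasp_force: 42.8
```

```bash
python3 look.py w11 481 344 63 4 50; python3 to.py 481.6 343.9 79 170.2
```

```text
rect (4755, 465.4, 348.3, 99.9, 67.5, 74.6, 63.7)
pos [482.4 338.1 226.7] yaw 170.3 q [ 0.61  0.3   1.72 -0.    1.12 -0.79] F [-0.7  0.8 -3. ] op 0.56 g 42.8 t 28.9
delta cm [ 0.17  0.58 14.77] turn [-0.001 -0.     0.002]
```

View pics/w11.png

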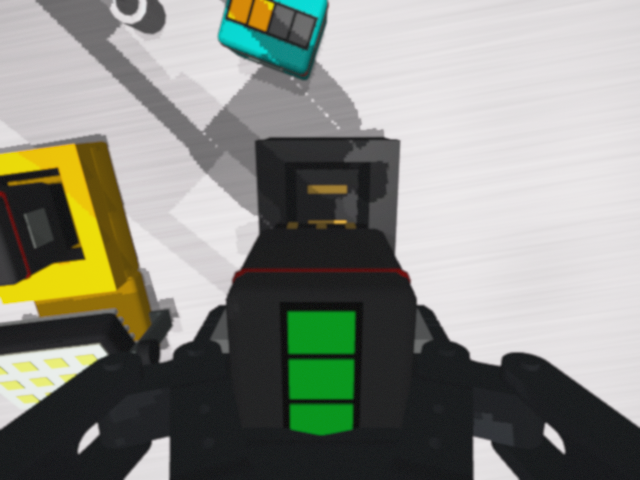

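The full (green) pack is held above the empty inflator pocket (328,200). I lower to a hover, correct, then seat it.

Emit:
play_rows(
  steps=[
    {"delta_pos":[0.15,0.55,1],"yaw":0.002,"jaw":30},
    {"delta_pos":[0.15,0.55,3],"yaw":0.002,"jaw":30},
    {"delta_pos":[0.15,0.55,6],"yaw":0.002,"jaw":30},
    {"delta_pos":[0.15,0.55,8],"yaw":0.002,"jaw":30},
    {"delta_pos":[0.15,0.55,9.5],"yaw":0.002,"jaw":30},
    {"delta_pos":[0.15,0.55,10],"yaw":0.002,"jaw":30},
    {"delta_pos":[0.15,0.55,10],"yaw":0.002,"jaw":30},
    {"delta_pos":[0.15,0.55,10],"yaw":0.002,"jaw":30},
  ],
)

```text
clock: 29.7
eef_pos: [482.9, 344.8, 127.6]
tcp_rot: [3.141, 0.001, 2.97]
contact_force: [-0.9, -0.0, -3.6]
opening: 0.56
grasp_force: 42.8
```

```bash
python3 to.py 481.7 343.9 79 170.2
```

```text
pos [482.9 344.8 127.6] yaw 170.14 q [ 0.62  0.42  1.79 -0.    0.93 -0.78] F [-0.9 -0.  -3.6] op 0.56 g 42.8 t 29.7
delta cm [ 0.11 -0.11  4.86] turn [ 0.001  0.001 -0.001]
```

Emit:
play_rows(
  steps=[
    {"delta_pos":[0.1,-0.08,0.8],"yaw":0,"jaw":30},
    {"delta_pos":[0.1,-0.08,1.6],"yaw":0,"jaw":30},
    {"delta_pos":[0.1,-0.08,2.5],"yaw":0,"jaw":30},
    {"delta_pos":[0.1,-0.08,3.3],"yaw":0,"jaw":30},
    {"delta_pos":[0.1,-0.08,4],"yaw":0,"jaw":30},
    {"delta_pos":[0.1,-0.08,4.5],"yaw":0,"jaw":30},
    {"delta_pos":[0.1,-0.08,4.6],"yaw":0,"jaw":30},
    {"delta_pos":[0.1,-0.08,4.6],"yaw":0,"jaw":30},
  ],
)

```text
clock: 30.5
eef_pos: [481.2, 343.9, 80.6]
tcp_rot: [-3.141, -0.0, 2.97]
contact_force: [0.7, -0.6, -3.1]
opening: 0.556
grasp_force: 42.8
```

Emit:
play_rows(
  steps=[
    {"delta_pos":[0,0,0.1],"yaw":0,"jaw":30},
    {"delta_pos":[0,0,0.2],"yaw":0,"jaw":30},
    {"delta_pos":[0,0,0.3],"yaw":0,"jaw":30},
    {"delta_pos":[0,0,0.35],"yaw":0,"jaw":30},
    {"delta_pos":[0,0,0.35],"yaw":0,"jaw":30},
    {"delta_pos":[0,0,0.35],"yaw":0,"jaw":30},
    {"delta_pos":[0,0,0.35],"yaw":0,"jaw":30},
    {"delta_pos":[0,0,0.35],"yaw":0,"jaw":30},
  ],
)

```text
clock: 31.3
eef_pos: [481.4, 344.1, 79.1]
tcp_rot: [3.141, 0.001, 2.97]
contact_force: [-4.7, -2.8, 14.9]
opening: 0.56
grasp_force: 44.8
```

Emit:
play_rows(
  steps=[
    {"delta_pos":[0,0,-0.12],"yaw":0,"jaw":60},
    {"delta_pos":[0,0,-0.12],"yaw":0,"jaw":75},
    {"delta_pos":[0,0,-0.12],"yaw":0,"jaw":100},
    {"delta_pos":[0,0,-0.12],"yaw":0,"jaw":100},
    {"delta_pos":[0,0,-1],"yaw":0,"jaw":100},
    {"delta_pos":[0,0,-4],"yaw":0,"jaw":100},
    {"delta_pos":[0,0,-8],"yaw":0,"jaw":100},
    {"delta_pos":[0,0,-12],"yaw":0,"jaw":100},
  ],
)

```text
clock: 32.1
eef_pos: [480.9, 343.7, 198.8]
tcp_rot: [-3.141, -0.001, 2.97]
contact_force: [0.9, 0.9, -0.5]
opening: 1.001
grasp_force: 0.0
```

Emit:
play_rows(
  steps=[
    {"delta_pos":[1,0,-2],"yaw":0,"jaw":100},
    {"delta_pos":[4,1,-4],"yaw":0,"jaw":100},
    {"delta_pos":[7,3,-4],"yaw":0,"jaw":100},
    {"delta_pos":[10,5,-4],"yaw":0,"jaw":100},
    {"delta_pos":[12,7,-4],"yaw":0,"jaw":100},
    {"delta_pos":[12,8,-4],"yaw":0,"jaw":100},
    {"delta_pos":[12,8,-4],"yaw":0,"jaw":100},
    {"delta_pos":[12,8,-4],"yaw":0,"jaw":100},
  ],
)

```text
clock: 32.9
eef_pos: [377.2, 442.7, 237.3]
tcp_rot: [-3.141, 0.0, 2.97]
contact_force: [-0.6, -0.6, 0.2]
opening: 0.999
grasp_force: 0.0
```

```bash
python3 - <<'E'
from rig import vision
from h import *
for c in ['scene','side']:
    k=vision.calibration(c);p,d=vision.grab_frame(c);cv2.imwrite(f'pics/{c}9.png',p[:,:,::-1]);P=cloud(d,k)
    for n,xy,z in [('charger',(487,-119),111),('infl',(484,344),129),('lamp',(454,118),118)]: print(c,n,rect(P,xy,z,5,60))
E
```

```text
scene charger (517, 489.8, -120.6, 61.2, 48.0, 5.5, 112.0)
scene infl (335, 485.5, 343.3, 63.2, 50.1, -9.4, 129.9)
scene lamp (396, 456.7, 116.8, 60.8, 49.8, -4.7, 119.2)
side charger (0, None)
side infl (670, 482.9, 345.5, 54.4, 47.2, -9.8, 127.2)
side lamp (0, None)
```

View pics/scene9.png

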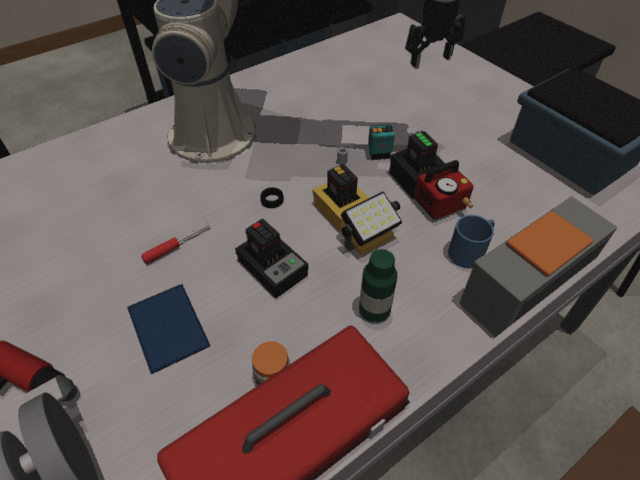

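The final picture shows green in the inflator (422,145), amber in the lamp (342,180) and red in the charger (263,235). Heights and centres match the starting ones, the bystanders have not moved and the arm is clear.

```bash
python3 -c "
from rig import r
print(r.sign_off())"
```

```text
the job is handed in; nothing more can be done
None
```

The job is handed in: the full pack is in the inflator, the half-full one in the lamp and the empty one in the charger, all upright and home in the last pictures; the sign-off returned no verdict.

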